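Feed the grog crusher and hold its run lever down

TASK

Tip all five lumps of fired clay from the scoop tray into the crusher's hopper, then stand the empty tray back on the table, upright and let go. Then press the crusher's spring-return run lever down past its first two clicks to the third and keep holding it there with the fingers: the program finishes while still holding the lever down. Leave the other pottery on the table where it is.

Things in the scene. Friction and masses are not known exactly. Their poses are not given: they have to be found in the camera images.
- crusher: bench crusher for fired clay, fixed, grey with a bare steel hopper on top, motor cylinder to its +x; origin on the table under the hopper's centre; z up. Its base is about 240 x 220 mm; the lever's column stands at its -y side and is up to 170 mm high
- hopper_mouth (a point): centre of the hopper's open top, level with the rim, 160 mm above the table. The hopper is square, 190 x 190 mm outside, walls 4 mm, sides parallel to the crusher's x and y, about 60 mm deep, its -x and +x sides sloping inwards to the bottom
- lever (a joint): run lever of the crusher, rad: 0 at rest (up), grows as it is pressed down. It clicks at 0.25, 0.50 and 0.75; a hard stop follows at 0.82. A spring drives it back to 0 whenever it is let go: the clicks are felt but do not keep it. Pushed down on the pad it takes about 5, 6 and 7 N to leave rest, the first and the second click, easing by 3 N into the next; 4.5 to 8 N hold it at the third
- lever_pad (a point): centre of the upper face of the flat black pad (44 x 50 mm, 12 mm thick) at the lever's free end, 8 mm above the arm's centre line; 195 mm above the table at rest, about 107 mm at the third click; each click is about 30 mm of pad travel. Nothing stands under its path, and all of the crusher but the lever and its column is at most 160 mm high. Its axes turn with the lever
- lever_hinge (a point): fixed point on the lever's hinge axis, in line with the arm, 145 mm above the table; crusher's axes, hinge along y. From here the arm reaches 120 mm (to the pad's middle) towards the crusher's -x, rising 0.36 rad above level at rest (level at 0.36, 0.39 rad below level at the third click)
- tray: aluminium scoop tray, loose, 250 g empty, 150 mm (x) x 140 mm (y), floor 4 mm thick, walls 40 mm high on both sides and the back (+x); the front (-x) is open, without a lip. Origin under its centre. A bail handle stands over it
- tray_handle (a point): middle of the tray's wooden handle bar, 90 mm above the tray's underside, over its centre: flat-sided bar 14 mm thick (tray x), 20 mm high, 140 mm long along the tray's y, on two thin uprights at its ends; free space under it down to the lumps (about 50 mm)
- tray_lip (a point): middle of the front edge of the tray's floor (upper face), over which the lumps slide out: 75 mm to the tray's -x, 4 mm above its underside
- lump0: lump of hard fired clay, chunky, about 30 x 26 x 24 mm, 35 g; origin under its middle; starts lying on the tray's floor
- lump1: lump of hard fired clay, chunky, about 30 x 26 x 24 mm, 35 g; origin under its middle; starts lying on the tray's floor
- lump2: lump of hard fired clay, chunky, about 30 x 26 x 24 mm, 35 g; origin under its middle; starts lying on the tray's floor
- lump3: lump of hard fired clay, chunky, about 30 x 26 x 24 mm, 35 g; origin under its middle; starts lying on the tray's floor
- lump4: lump of hard fired clay, chunky, about 30 x 26 x 24 mm, 35 g; origin under its middle; starts lying on the tray's floor
- mug: bystander: white mug, 72 mm wide, 85 mm high; origin under its centre
- glaze_jar: bystander: small white jar, 44 mm wide, 70 mm high; origin under its centre
- plate: bystander: white plate, 190 mm wide, 28 mm high; origin under its centre
- bowl: bystander: terracotta bowl, 120 mm wide, 55 mm high; origin under its centre
- brush: bystander: brush lying on the table; origin under its middle
- slip_bottle: bystander: white bottle, 60 mm wide, 150 mm high; origin under its centre

How it is judged (in metres and radians):
On the way, in this order (a step that is already met when the one before it is completed fails the run):
1. the tray is held by the fingers and tipped (by more than about 17 degrees) over the hopper (angle between tray's own z axis and vertical above 0.3 rad and horizontal distance between tray_lip and hopper_mouth below 0.12 m and contact force between the fingers and tray above 1 N).
2. all five lumps lie in the hopper, below its rim (x of lump0 in the frame of hopper_mouth between -0.093 and 0.093 m and y of lump0 in the frame of hopper_mouth between -0.093 and 0.093 m and z of lump0 in the frame of hopper_mouth between -0.075 and -0.002 m and x of lump1 in the frame of hopper_mouth between -0.093 and 0.093 m and y of lump1 in the frame of hopper_mouth between -0.093 and 0.093 m and z of lump1 in the frame of hopper_mouth between -0.075 and -0.002 m and x of lump2 in the frame of hopper_mouth between -0.093 and 0.093 m and y of lump2 in the frame of hopper_mouth between -0.093 and 0.093 m and z of lump2 in the frame of hopper_mouth between -0.075 and -0.002 m and x of lump3 in the frame of hopper_mouth between -0.093 and 0.093 m and y of lump3 in the frame of hopper_mouth between -0.093 and 0.093 m and z of lump3 in the frame of hopper_mouth between -0.075 and -0.002 m and x of lump4 in the frame of hopper_mouth between -0.093 and 0.093 m and y of lump4 in the frame of hopper_mouth between -0.093 and 0.093 m and z of lump4 in the frame of hopper_mouth between -0.075 and -0.002 m), for 0.1 s.
3. the tray stands upright on the table, let go (height (world z) of tray below 0.006 m and angle between tray's own z axis and vertical below 0.06 rad and linear speed of tray below 0.02 m/s and contact force between the fingers and tray below 0.1 N), for 0.2 s.
4. the fingers hold the lever at the third click (value of joint lever above 0.68 rad and contact force between the fingers and lever above 3 N), for 0.3 s.
At the end, for the whole second after the job is handed in: The fingers press on the lever with more than 3 N and it stays at the third click (joint over 0.68 rad), still; all five lumps lie inside the hopper with their origins below its rim; the tray stands upright on the table (within 6 mm of its top, tilted less than 0.06 rad), not touched by the fingers (all of step 2 and all of step 3 and all of step 4 and velocity of joint lever below 0.1 rad/s); the arm keeps its last pose, push and grip.
It fails at once if a bystander is moved by more than 40 mm (distance of any of mug, glaze_jar, plate, bowl, brush, slip_bottle from where it was at the start of the episode above 0.04 m).
It also fails if it takes over 72 s, if anything falls off the work surface, if the arm or the gripper's body presses on something with over 40 N, if the wrist force passes 120 N, or if a joint passes its speed limit or range.

ROBOT

A 6-joint arm with a two-finger parallel gripper is mounted at the origin on the work surface. World frame = base frame: x ahead of the robot, y to its left, z up, the work surface at z = 0. Lengths are in mm, angles in rad, forces in N, time in s.
With the tool pointing down it reaches from about 350 to 875 mm from the base axis. Payload 4.2 kg.
Tool frame: the origin (TCP) lies at the very end of the fingers, on their centre line; the grasp point (between the pads) lies 19 mm behind it; z points along the fingers, y is the line along which they close (so a half turn about z gives the same grasp; the last joint's range is limited). The gripper opens to 85 mm and grips with 20 to 120 N. Pads are 22 mm wide; open, the fingers measure 114 mm over their backs; the gripper's body (76 mm by 85 mm) begins 54 mm behind the grasp point. The pads swing forward as they close: fully open they stand 13 mm farther back than shut.
Start: joints at [-0.931, 0.385, 0.008, 0, -1.194, -0.259], TCP at [232.303, -580.202, 231.312] pointing down, gripper open.
Joint ranges: [-3.14, 3.14], [-1.21, 2.06], [-1.07, 1.41], [-3.16, 2.05], [-2.99, -0.16], [-3.1, 3.1]. Speed limits (rad/s): [2.79, 2.79, 3.14, 3.14, 3.14, 3.14].

INTERFACE

Orientations are given as a unit quaternion [x, y, z, w].
In Python, from bench import arm, optics gives the robot as it stands. The module is installed in compiled form; this text tells all that it offers.
- The arm moves only by the tool step_arm, never from a script. Its argument "motion" is a list of rows, each an object with "dr": the turn, a rotation vector about the tool's x, y, z in units of 8 degrees (1.0 is 8 degrees), a list of three; "slide": the shift along the tool's x, y, z in mm, a list of three; "jaw": the finger opening in mm, from 0 to 85.4. A call has exactly 8 rows; each row is the pose to reach, as a shift and turn from the pose commanded when the call began, along the tool's axes at that moment; what a row does not reach only later rows make up. A row lasts 1/8 s, in which the tool goes at most 62.5 mm and 10.7 degrees, less where a joint would pass 70% of its speed; a pose out of reach is approached as far as the arm can. A call with a gripper value outside its range is refused whole. The fingers move at their own pace and stop on an object; the grip force is fixed at half the most. Time passes only in rows, so rows that repeat a pose let the fingers close, or fill a call up. It gives the time, the measured TCP pose, the force, the opening and the grip force at its end, in the units of the state.
- arm.read_state(): the state, without advancing time (a new reading comes with each control period).
- optics.get_image(name): name is "scene" or "top" or "wrist"; returns the picture (420x560x3 uint8, blue, green, red); there is no depth.
- optics.camera_info(name): a dict with "camera_matrix" (3x3 intrinsics, pixels), "view" (4x4, takes a point from world to camera coordinates); the wrist camera has in their place "T_tool_cam" (4x4, takes a point from camera to tool coordinates, whose origin is the TCP and whose axes are the flange's). Camera axes: x right, y up, looking along -z (the intrinsics and any distortion apply to the point x, -y, -z); pixel columns grow to the right and rows downward; lengths in mm; the calibration is good to about 2 mm. A picture is of the moment at which its call begins: read the wrist's pose just before it. camera_info takes no time and is no camera call.
- arm.job_done(): hands the job in; it is judged then, once.
The state is a dict: "clock": time; "joints": joint angles; "joint_vel": joint speeds; "joint_efforts": joint torques, N m; "position": TCP position; "ee_rot": TCP orientation; "contact_force": force on the tool from outside, world axes, zero at the start; "wrist_torque": the same for the moment, N m; "gripper_width": finger opening in mm; "grasp_force": force on a finger pad.
Only numpy, scipy, OpenCV 4.12 (cv2) and the standard library are available. Lean on these libraries where they do the work, as an engineer would, in place of code of your own. Each camera call takes 0.05 s, during which the arm holds its last target. There are 200 camera calls.

## Working session

There is one attempt and no reset: what is moved stays moved. The work goes in short steps, Python scripts to look and compute and a tool call to move; the robot and the scene stay as the last step left them, time stands still between calls to the robot, and variables do not carry over. Pictures are saved under pics/ and viewed, at most 13 in all, crops included, and the job is handed in when it is done.

Besides the shell and the picture viewer there is one more tool, called after "Emit:" by a JSON object that holds its "op" and its "data". step_arm: Moves the arm, as the interface text tells. Its arguments: {"type":"object","properties":{"motion":{"type":"array","items":{"type":"object","properties":{"dr":{"type":"array","items":{"type":"number"}},"slide":{"type":"array","items":{"type":"number"}},"jaw":{"type":"number"}}}}},"required":["motion"]}

```bash
mkdir -p pics
python3 - <<'E'
from bench import arm, optics
import cv2,numpy as np
s=arm.read_state();print(s)
a=optics.get_image("scene");b=optics.get_image("top")
cv2.imwrite("pics/scene.png",a);cv2.imwrite("pics/top.png",b)
for n in("scene","top","wrist"):print(n,optics.camera_info(n))
E
```

```text
{'clock': 0.0, 'joints': array([-9.31407587e-01,  3.85557119e-01,  6.64602675e-03, -5.12465248e-04,
       -1.19401509e+00, -2.58581974e-01]), 'joint_vel': array([ 5.57405460e-06, -9.86349187e-04, -1.25018293e-04, -3.21531351e-04,
        1.23935822e-03, -8.14914029e-04]), 'joint_efforts': array([-3.96159521e-04, -3.92285550e+01,  1.88402617e+01,  4.18608025e+00,
       -4.58996423e-03,  1.29121196e-05]), 'position': array([ 232.08852559, -579.68343673,  230.22715979]), 'ee_rot': array([-1.89162069e-01,  9.81945274e-01,  1.06275434e-03, -2.47680052e-04]), 'contact_force': array([-0.48712938,  0.19232607, -0.52560871]), 'wrist_torque': array([-0.00211505, -0.0186044 ,  0.00935013]), 'grasp_force': 0.0, 'gripper_width': 85.74761547484846}
scene {'camera_matrix': array([[514.97318365,   0.        , 279.84453405],
       [  0.        , 514.97318365, 216.55544839],
       [  0.        ,   0.        ,   1.        ]]), 'view': array([[-2.10682864e-01,  9.77519472e-01,  8.27118575e-03,
         1.28788782e+02],
       [-7.79357275e-01, -1.73068841e-01,  6.02203798e-01,
         3.58208474e+0
[... 537 characters left out ...]
 [-1.94442852e-01, -8.18544543e-03,  9.80879695e-01,
        -1.49674487e+03],
       [ 0.00000000e+00,  0.00000000e+00,  0.00000000e+00,
         1.00000000e+00]])}
wrist {'camera_matrix': array([[359.97112377,   0.        , 279.7638409 ],
       [  0.        , 359.97112377, 205.43362945],
       [  0.        ,   0.        ,   1.        ]]), 'T_tool_cam': array([[ 1.28209812e-03,  9.64080012e-01,  2.65608900e-01,
         6.72892121e+01],
       [ 9.99998336e-01, -8.91260931e-04, -1.59199913e-03,
         7.32954133e-01],
       [-1.29808770e-03,  2.65610499e-01, -9.64079550e-01,
        -1.43601549e+02],
       [ 0.00000000e+00,  0.00000000e+00,  0.00000000e+00,
         1.00000000e+00]])}
```

View pics/top.png

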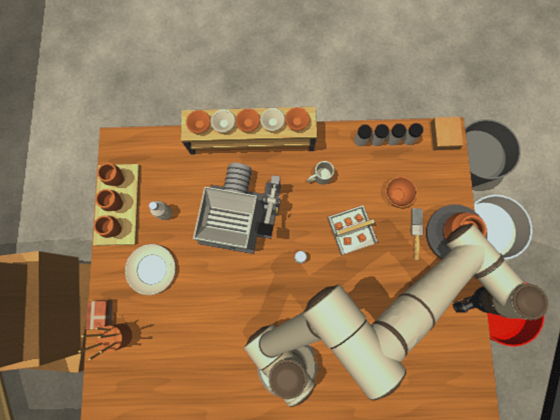

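View pics/scene.png

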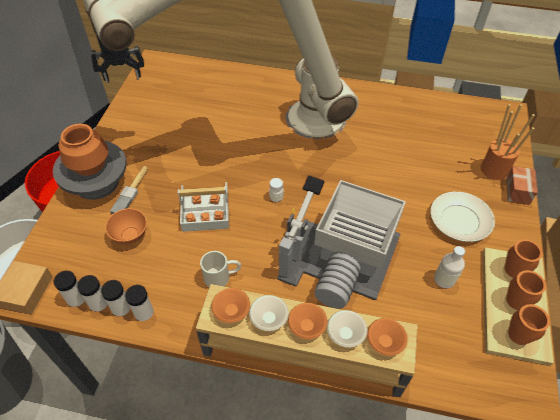

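Top view: crusher with its hopper at about (228,218) and motor toward world +x, black lever pad near (268,222), tray at (353,230), jar at (301,257), mug at (323,173). Zooming in for the pixels of the corners.

Run:
```python
import cv2,numpy as np
a=cv2.imread("pics/scene.png");b=cv2.imread("pics/top.png")
c=cv2.resize(b[150:290,185:385],None,fx=4,fy=4,interpolation=cv2.INTER_CUBIC)
d=cv2.resize(a[165:305,165:415],None,fx=3.2,fy=3.2,interpolation=cv2.INTER_CUBIC)
cv2.imwrite("pics/topc.png",c);cv2.imwrite("pics/scenec.png",d)
```

```text
(no output)
```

View pics/topc.png

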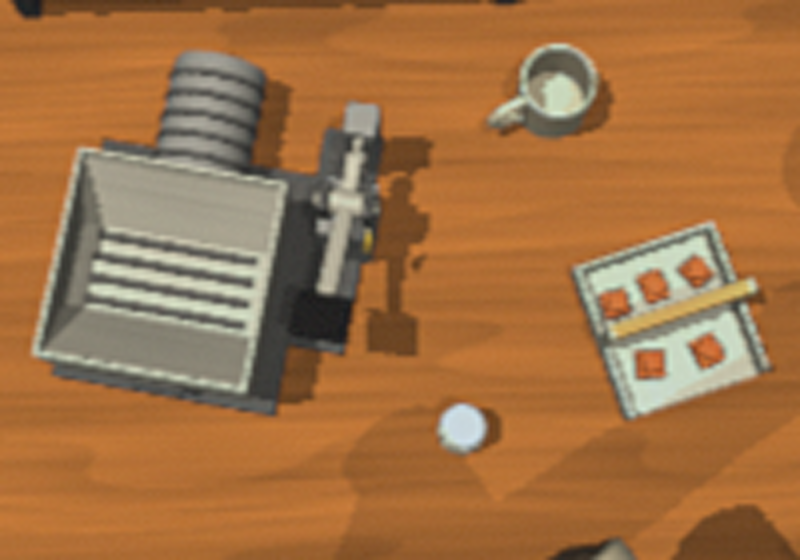

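View pics/scenec.png

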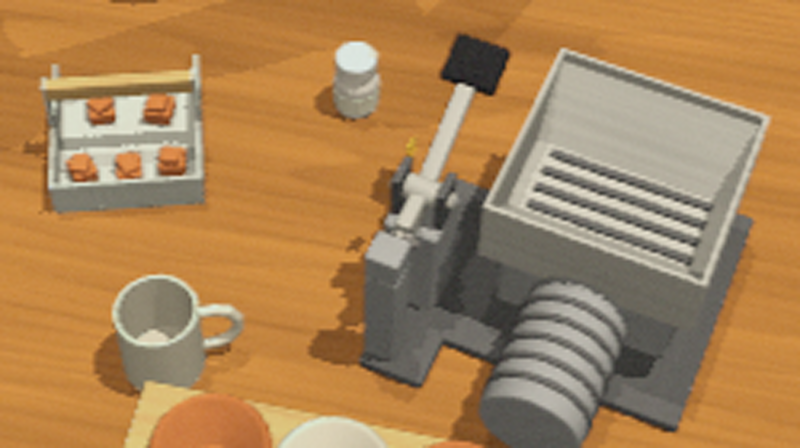

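The crops show the hopper rim corners at (82,150),(288,182),(248,392),(36,355), the handle bar from (612,328) to (755,288), the tray's open front towards the robot, and the pad at (320,317). Now I'll turn those into positions.

```bash
cat > h.py <<'E'
import numpy as np
from bench import arm, optics
from scipy.spatial.transform import Rotation as R
def ray(K,V,u,v):
    d=np.array([(u-K[0,2])/K[0,0],-(v-K[1,2])/K[1,1],-1.]); Rw=V[:3,:3].T
    return -Rw@V[:3,3], Rw@d
def onz(K,V,u,v,z):
    o,d=ray(K,V,u,v); return o+d*(z-o[2])/d[2]
def fixed(n,u,v,z):
    i=optics.camera_info(n); return onz(i["camera_matrix"],i["view"],u,v,z)
def wristV(s):
    T=np.eye(4);T[:3,:3]=R.from_quat(s["ee_rot"]).as_matrix();T[:3,3]=s["position"]
    return np.linalg.inv(T@optics.camera_info("wrist")["T_tool_cam"])
def wrist(s,u,v,z): return onz(optics.camera_info("wrist")["camera_matrix"],wristV(s),u,v,z)
E
python3 - <<'E'
from h import *
np.set_printoptions(precision=1,suppress=True)
t=lambda u,v,z: fixed("top",185+(u+.5)/4-.5,150+(v+.5)/4-.5,z)
c=lambda u,v,z: fixed("scene",165+(u+.5)/3.2-.5,165+(v+.5)/3.2-.5,z)
def rep(n,P):
    P=np.array(P);print(n,P.mean(0),[np.round(p[:2]) for p in P])
H=[t(82,150,160),t(288,182,160),t(248,392,160),t(36,355,160)];rep("hop top",H)
rep("hop sc",[c(565,51,160),c(768,118,160),c(702,283,160),c(485,208,160)])
rep("bar top",[t(612,328,100),t(755,288,100)]);rep("bar sc",[c(46,85,95),c(197,80,95)])
rep("pad top",[t(320,317,195)]);rep("pad sc",[c(475,62,195)])
rep("back wall top",[t(577,268,40),t(712,224,40)])
rep("front floor",[t(632,416,4),t(770,370,10)])
rep("back wall sc",[c(50,186,40),c(204,180,40)])
rep("jar",[t(463,428,70)]);rep("jar sc",[c(356,56,70)]);rep("mug",[t(560,80,85)])
rep("hinge",[t(345,203,150)])
e=H[0]-H[3];print("yaw x",np.arctan2(e[1],e[0])); e=H[1]-H[2];print(np.arctan2(e[1],e[0]));e=H[0]-H[1];print(np.arctan2(-e[0],e[1]))
E
```

```text
hop top [528.9 201.8 160. ] [array([639., 275.]), array([604.,  91.]), array([418., 128.]), array([455., 313.])]
hop sc [532.5 206.  160. ] [array([423., 136.]), array([460., 317.]), array([641., 277.]), array([606.,  95.])]
bar top [ 490.3 -264.7  100. ] [array([ 474., -199.]), array([ 507., -331.])]
bar sc [ 491.9 -259.    95. ] [array([ 510., -326.]), array([ 474., -192.])]
pad top [476.8  62.6 195. ] [array([477.,  63.])]
pad sc [482.6  63.3 195. ] [array([483.,  63.])]
back wall top [ 559.9 -241.7   40. ] [array([ 540., -176.]), array([ 580., -307.])]
front floor [ 421.1 -292.8    7. ] [array([ 401., -226.]), array([ 441., -360.])]
back wall sc [ 563.3 -237.8   40. ] [array([ 582., -306.]), array([ 545., -170.])]
jar [388.7 -61.1  70. ] [array([389., -61.])]
jar sc [392.4 -60.1  70. ] [array([392., -60.])]
mug [ 713.6 -163.6   85. ] [array([ 714., -164.])]
hinge [585.7  40.6 150. ] [array([586.,  41.])]
yaw x -0.20535657092638604
-0.1975085373964097
-0.1849629769441278
```

Emit:
{"op": "step_arm", "data": {"motion": [{"dr": [0,0,-1.3],"slide": [-45,25,4],"jaw": 85},{"dr": [0,0,-2.6],"slide": [-90,50,8],"jaw": 85},{"dr": [0,0,-3.9],"slide": [-135,75,11],"jaw": 85},{"dr": [0,0,-5.2],"slide": [-180,100,15],"jaw": 85},{"dr": [0,0,-6.5],"slide": [-225,125,19],"jaw": 85},{"dr": [0,0,-7.8],"slide": [-270,150,23],"jaw": 85},{"dr": [0,0,-9.1],"slide": [-315,175,26],"jaw": 85},{"dr": [0,0,-10.4],"slide": [-359,199,30],"jaw": 85}]}}

```text
clock: 1.1
position: [492.3, -260.5, 201.0]
ee_rot: [0.795, -0.606, -0.0, 0.0]
contact_force: [0.6, -1.7, 0.2]
gripper_width: 85.1
grasp_force: 0.0
```

Run:
```python
from h import *
import cv2
s=arm.read_state();im=optics.get_image("wrist");cv2.imwrite("pics/w1.png",im)
Rm=R.from_quat(s["ee_rot"]).as_matrix();print(s["clock"],s["position"],s["joints"],np.degrees(np.arctan2(Rm[1,1],Rm[0,1])),s["contact_force"])
```

```text
1.1 [ 492.28887584 -260.45027107  200.95342738] [-1.95677749e-01  2.94066586e-01 -2.06895169e-01 -1.39902658e-04
 -1.07037031e+00  4.63989648e-01] -164.6307042143918 [ 0.5537029  -1.65599867  0.24766094]
```

View pics/w1.png

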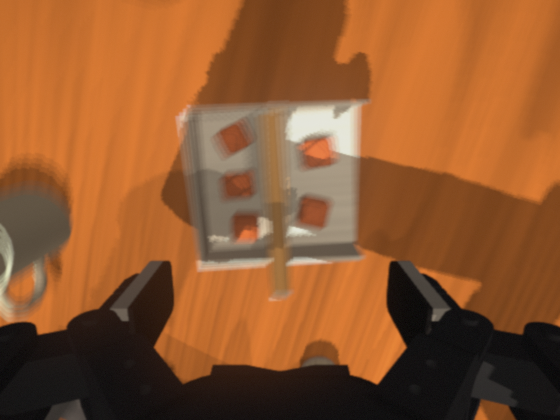

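Wrist view: the bar runs from about (275,110) to (281,297), between the fingers and with motion blur.

Run:
```python
from h import *
s=arm.read_state()
a=wrist(s,275,112,100);b=wrist(s,281,296,100);m=(a+b)/2;d=a-b
print(a,b,m,np.degrees(np.arctan2(d[0],-d[1])), np.linalg.norm(d))
Rm=R.from_quat(s["ee_rot"]).as_matrix();print("tool shift",Rm.T@(np.r_[m[:2],74]-s["position"]))
print(s["joint_vel"])
```

```text
[ 515.47279284 -316.51095593  100.        ] [ 474.64936389 -188.24016086  100.        ] [ 495.06107836 -252.37555839  100.        ] 17.65417789692226 134.61036073538017
tool shift [ -4.74082969  -0.76034447 126.25840555]
[-0.06534437 -0.00474327 -0.01242835  0.01073497 -0.02066635 -0.13687828]
```

Emit:
{"op": "step_arm", "data": {"motion": [{"dr": [0,0,-0.1],"slide": [-3,0,30],"jaw": 85},{"dr": [0,0,-0.1],"slide": [-3,0,65],"jaw": 85},{"dr": [0,0,-0.1],"slide": [-3,0,100],"jaw": 85},{"dr": [0,0,-0.1],"slide": [-3,0,128],"jaw": 85},{"dr": [0,0,-0.1],"slide": [-3,0,128],"jaw": 40},{"dr": [0,0,-0.1],"slide": [-3,0,128],"jaw": 15},{"dr": [0,0,-0.1],"slide": [-3,0,128],"jaw": 5},{"dr": [0,0,-0.1],"slide": [-3,0,128],"jaw": 5}]}}

```text
clock: 2.15
position: [491.2, -259.4, 74.7]
ee_rot: [0.798, -0.603, 0.001, -0.0]
contact_force: [-1.7, 0.2, -0.0]
gripper_width: 13.3
grasp_force: 58.5
```

Emit:
{"op": "step_arm", "data": {"motion": [{"dr": [0,0,0],"slide": [0,0,0],"jaw": 5},{"dr": [0,0,0],"slide": [0,0,0],"jaw": 5},{"dr": [0,0,0],"slide": [0,0,-5],"jaw": 5},{"dr": [0,0,0],"slide": [0,0,-15],"jaw": 5},{"dr": [0,0,0],"slide": [0,0,-25],"jaw": 5},{"dr": [0,0,0],"slide": [0,0,-35],"jaw": 5},{"dr": [0,0,0],"slide": [0,0,-40],"jaw": 5},{"dr": [0,0,0],"slide": [0,0,-40],"jaw": 5}]}}

```text
clock: 3.15
position: [491.1, -259.2, 113.8]
ee_rot: [0.798, -0.603, 0.0, -0.0]
contact_force: [-0.2, -0.2, -4.6]
gripper_width: 12.9
grasp_force: 59.4
```

Emit:
{"op": "step_arm", "data": {"motion": [{"dr": [0,0,0],"slide": [0,0,-10],"jaw": 5},{"dr": [0,0,0],"slide": [0,0,-35],"jaw": 5},{"dr": [0,0,0],"slide": [0,0,-70],"jaw": 5},{"dr": [0,0,0],"slide": [0,0,-110],"jaw": 5},{"dr": [0,0,0],"slide": [0,0,-150],"jaw": 5},{"dr": [0,0,0],"slide": [0,0,-185],"jaw": 5},{"dr": [0,0,0],"slide": [0,0,-205],"jaw": 5},{"dr": [0,0,0],"slide": [0,0,-211],"jaw": 5}]}}

```text
clock: 4.15
position: [491.1, -259.2, 325.9]
ee_rot: [0.798, -0.603, 0.001, -0.001]
contact_force: [-0.0, 0.3, -5.0]
gripper_width: 12.8
grasp_force: 59.3
```

```bash
cat > go.py <<'E'
from h import *
import sys
# usage: go.py x y z yaw_of_tool_y_deg (pointing down): total slide and dr
s=arm.read_state();Rm=R.from_quat(s["ee_rot"])
x,y,z,w=map(float,sys.argv[1:5]);w=np.radians(w)
Y=np.array([np.cos(w),np.sin(w),0]);Z=np.array([0,0,-1.]);T=R.from_matrix(np.c_[np.cross(Y,Z),Y,Z])
np.set_printoptions(precision=2,suppress=True)
print(s["clock"],s["joints"],s["contact_force"],s["gripper_width"])
print("slide",Rm.inv().apply(np.array([x,y,z])-s["position"]),"dr",np.degrees((Rm.inv()*T).as_rotvec())/8)
E
python3 go.py 541 202 325 168.8
```

```text
4.15 [-0.19  0.21 -0.   -0.   -1.35  0.47] [-0.03  0.28 -4.96] 12.844140258872526
slide [-430.09 -173.75    0.81] dr [-0.02 -0.    3.38]
```

Emit:
{"op": "step_arm", "data": {"motion": [{"dr": [0,0,0.1],"slide": [-6,-2,0],"jaw": 5},{"dr": [0,0,0.2],"slide": [-22,-9,0],"jaw": 5},{"dr": [0,0,0.4],"slide": [-46,-19,0],"jaw": 5},{"dr": [0,0,0.6],"slide": [-76,-31,0],"jaw": 5},{"dr": [0,0,0.9],"slide": [-110,-44,0],"jaw": 5},{"dr": [0,0,1.2],"slide": [-140,-57,0],"jaw": 5},{"dr": [0,0,1.5],"slide": [-165,-67,0],"jaw": 5},{"dr": [0,0,1.7],"slide": [-180,-73,0],"jaw": 5}]}}

```text
clock: 5.15
position: [511.2, -64.4, 322.6]
ee_rot: [0.721, -0.693, -0.001, 0.001]
contact_force: [-0.1, -0.2, -5.3]
gripper_width: 12.9
grasp_force: 59.3
```

```bash
python3 go.py 541 202 325 168.8
```

```text
5.15 [ 0.19  0.14 -0.09 -0.   -1.34 -0.15] [-0.11 -0.19 -5.27] 12.949557028496947
slide [-265.02  -40.     -2.43] dr [0.02 0.   1.68]
```

Emit:
{"op": "step_arm", "data": {"motion": [{"dr": [0,0,0.1],"slide": [-15,-2,0],"jaw": 5},{"dr": [0,0,0.3],"slide": [-42,-6,0],"jaw": 5},{"dr": [0,0,0.6],"slide": [-85,-13,0],"jaw": 5},{"dr": [0,0,0.9],"slide": [-130,-20,0],"jaw": 5},{"dr": [0,0,1.2],"slide": [-175,-26,0],"jaw": 5},{"dr": [0,0,1.5],"slide": [-215,-32,0],"jaw": 5},{"dr": [0,0,1.6],"slide": [-247,-37,0],"jaw": 5},{"dr": [0,0,1.7],"slide": [-264,-40,0],"jaw": 5}]}}

```text
clock: 6.15
position: [541.0, 200.9, 322.4]
ee_rot: [-0.634, 0.774, 0.0, -0.002]
contact_force: [-0.3, -0.3, -4.9]
gripper_width: 12.7
grasp_force: 59.3
```

```bash
python3 - <<'E'
from h import *
import cv2
print(arm.read_state()["clock"])
a=optics.get_image("top");b=optics.get_image("scene")
c=np.hstack([cv2.resize(a[130:300,160:340],None,fx=2.3,fy=2.3),cv2.resize(b[100:270,240:410],None,fx=2.3,fy=2.3)])
cv2.imwrite("pics/over.png",c)
E
python3 go.py 541 202 279 168.8
```

```text
6.15
6.25 [ 0.64  0.26  0.05 -0.   -1.37 -0.83] [ 0.37  0.01 -5.27] 13.26969115559322
slide [-1.25  0.54 43.7 ] dr [ 0.02 -0.01 -0.01]
```

View pics/over.png

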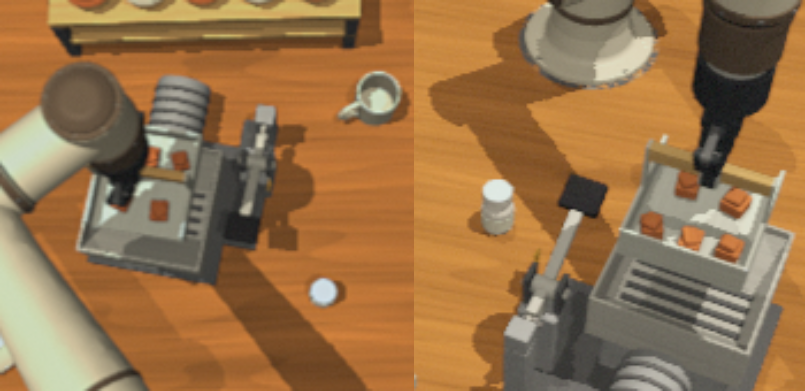

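Emit:
{"op": "step_arm", "data": {"motion": [{"dr": [0.2,0,0],"slide": [0,0,4],"jaw": 5},{"dr": [0.5,0,0],"slide": [0,-1,12],"jaw": 5},{"dr": [0.9,0,0],"slide": [0,-2,20],"jaw": 5},{"dr": [1.3,0,0],"slide": [0,-3,28],"jaw": 5},{"dr": [1.7,0,0],"slide": [0,-4,34],"jaw": 5},{"dr": [2.1,0,0],"slide": [0,-4,39],"jaw": 5},{"dr": [2.5,0,0],"slide": [0,-5,42],"jaw": 5},{"dr": [2.9,0,0],"slide": [0,-6,43],"jaw": 5}]}}

```text
clock: 7.25
position: [546.9, 196.4, 280.5]
ee_rot: [-0.62, 0.758, -0.156, 0.127]
contact_force: [-0.1, -0.0, -4.9]
gripper_width: 12.8
grasp_force: 59.4
```

Emit:
{"op": "step_arm", "data": {"motion": [{"dr": [0.4,0,0],"slide": [0,-1,0],"jaw": 5},{"dr": [0.8,0,0],"slide": [0,-2,0],"jaw": 5},{"dr": [1.2,0,0],"slide": [0,-3,0],"jaw": 5},{"dr": [1.6,0,0],"slide": [0,-3,0],"jaw": 5},{"dr": [2.0,0,0],"slide": [0,-4,-1],"jaw": 5},{"dr": [2.4,0,0],"slide": [0,-5,-1],"jaw": 5},{"dr": [2.8,0,0],"slide": [0,-6,-1],"jaw": 5},{"dr": [3.2,0,0],"slide": [0,-6,-1],"jaw": 5}]}}

```text
clock: 8.25
position: [552.2, 196.6, 284.6]
ee_rot: [-0.577, 0.704, -0.32, 0.262]
contact_force: [-0.2, -0.2, -2.7]
gripper_width: 12.6
grasp_force: 59.7
```

Run:
```python
from h import *
import cv2
s=arm.read_state();print(s["joints"],s["contact_force"])
a=optics.get_image("top");b=optics.get_image("scene")
c=np.hstack([cv2.resize(a[130:300,160:340],None,fx=2.3,fy=2.3),cv2.resize(b[100:270,240:410],None,fx=2.3,fy=2.3)])
cv2.imwrite("pics/tip.png",c)
```

```text
[ 0.60550507  0.05498037 -0.87908562  1.62570873 -0.57401956 -2.23473878] [-0.20136511 -0.18552979 -2.66796557]
```

View pics/tip.png

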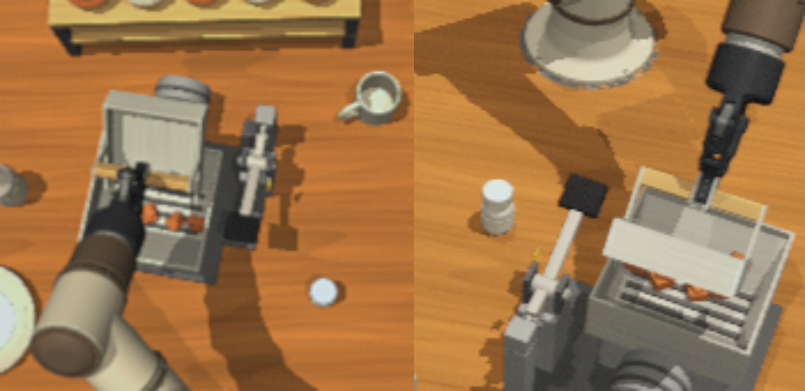

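Tray empty (2.7 N left), lumps lie in the hopper. Untilting with a lift.

Emit:
{"op": "step_arm", "data": {"motion": [{"dr": [-0.3,0,0],"slide": [0,-6,-5],"jaw": 5},{"dr": [-0.7,0,0],"slide": [0,-12,-11],"jaw": 5},{"dr": [-1.1,0,0],"slide": [0,-18,-16],"jaw": 5},{"dr": [-1.5,0,0],"slide": [0,-24,-21],"jaw": 5},{"dr": [-1.9,0,0],"slide": [0,-30,-26],"jaw": 5},{"dr": [-2.3,0,0],"slide": [0,-30,-26],"jaw": 5},{"dr": [-2.7,0,0],"slide": [0,-30,-26],"jaw": 5},{"dr": [-3.1,0,0],"slide": [0,-30,-26],"jaw": 5}]}}

```text
clock: 9.35
position: [551.9, 197.3, 324.2]
ee_rot: [-0.62, 0.757, -0.159, 0.131]
contact_force: [-0.1, -0.3, -2.9]
gripper_width: 12.8
grasp_force: 59.6
```

```bash
python3 go.py 541 202 325 168.8
```

```text
9.35 [ 0.77  0.1  -0.36  0.43 -0.92 -1.2 ] [-0.11 -0.26 -2.95] 12.798352864387478
slide [-2.49 10.28 -5.39] dr [-2.97  0.01 -0.02]
```

Emit:
{"op": "step_arm", "data": {"motion": [{"dr": [-0.5,0,0],"slide": [0,2,-1],"jaw": 5},{"dr": [-1.0,0,0],"slide": [0,4,-2],"jaw": 5},{"dr": [-1.5,0,0],"slide": [-1,6,-3],"jaw": 5},{"dr": [-2.0,0,0],"slide": [-1,8,-4],"jaw": 5},{"dr": [-2.5,0,0],"slide": [-2,10,-5],"jaw": 5},{"dr": [-3.0,0,0],"slide": [-2,10,-5],"jaw": 5},{"dr": [-3.0,0,0],"slide": [-2,10,-5],"jaw": 5},{"dr": [-3.0,0,0],"slide": [-2,10,-5],"jaw": 5}]}}

```text
clock: 10.35
position: [541.8, 201.4, 324.7]
ee_rot: [-0.634, 0.774, 0.0, 0.0]
contact_force: [-0.5, -0.6, -3.5]
gripper_width: 12.9
grasp_force: 59.6
```

```bash
python3 go.py 491 -259 325 195.8
```

```text
10.35 [ 0.64  0.25  0.05 -0.   -1.37 -0.83] [-0.48 -0.6  -3.54] 12.905393903510795
slide [461.41 -40.73  -0.63] dr [ 0.    0.01 -3.39]
```

Emit:
{"op": "step_arm", "data": {"motion": [{"dr": [0,0,-0.1],"slide": [12,-1,0],"jaw": 5},{"dr": [0,0,-0.3],"slide": [38,-3,0],"jaw": 5},{"dr": [0,0,-0.6],"slide": [75,-7,0],"jaw": 5},{"dr": [0,0,-1.0],"slide": [120,-11,0],"jaw": 5},{"dr": [0,0,-1.4],"slide": [170,-15,0],"jaw": 5},{"dr": [0,0,-1.8],"slide": [220,-19,0],"jaw": 5},{"dr": [0,0,-2.2],"slide": [270,-24,0],"jaw": 5},{"dr": [0,0,-2.5],"slide": [310,-27,0],"jaw": 5}]}}

```text
clock: 11.35
position: [506.2, -110.0, 325.3]
ee_rot: [0.759, -0.651, 0.0, -0.0]
contact_force: [0.2, 0.4, -3.2]
gripper_width: 12.8
grasp_force: 59.6
```

```bash
python3 go.py 491 -259 325 195.8
python3 - <<'E'
from h import *
import cv2
a=optics.get_image("top");b=optics.get_image("scene")
c=np.hstack([cv2.resize(a[130:300,180:380],None,fx=2.2,fy=2.2),cv2.resize(b[150:320,250:410],None,fx=2.2,fy=2.2)])
cv2.imwrite("pics/emp.png",c)
E
```

```text
11.35 [ 0.1   0.15 -0.09  0.   -1.34  0.05] [ 0.18  0.4  -3.18] 12.794628202253445
slide [144.98  37.57   0.29] dr [-0.01 -0.   -0.89]
```

View pics/emp.png

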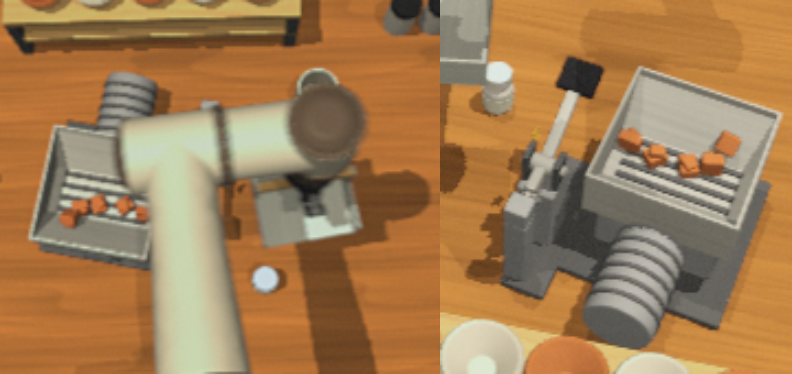

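All five lumps are visible in the hopper (right half, about (630,140) to (728,143)), and the tray is empty.

Emit:
{"op": "step_arm", "data": {"motion": [{"dr": [0,0,-0.3],"slide": [25,6,0],"jaw": 5},{"dr": [0,0,-0.6],"slide": [60,15,10],"jaw": 5},{"dr": [0,0,-0.8],"slide": [100,26,30],"jaw": 5},{"dr": [0,0,-0.9],"slide": [130,34,60],"jaw": 5},{"dr": [0,0,-0.9],"slide": [144,37,100],"jaw": 5},{"dr": [0,0,-0.9],"slide": [145,38,145],"jaw": 5},{"dr": [0,0,-0.9],"slide": [145,38,185],"jaw": 5},{"dr": [0,0,-0.9],"slide": [145,38,210],"jaw": 5}]}}

```text
clock: 12.45
position: [490.4, -256.4, 113.1]
ee_rot: [0.798, -0.603, -0.001, 0.0]
contact_force: [0.2, 0.1, -3.5]
gripper_width: 13.1
grasp_force: 59.6
```

Emit:
{"op": "step_arm", "data": {"motion": [{"dr": [0,0,0],"slide": [0,0,15],"jaw": 5},{"dr": [0,0,0],"slide": [0,0,25],"jaw": 5},{"dr": [0,0,0],"slide": [0,0,32],"jaw": 5},{"dr": [0,0,0],"slide": [0,0,36],"jaw": 5},{"dr": [0,0,0],"slide": [0,0,38],"jaw": 5},{"dr": [0,0,0],"slide": [0,0,39],"jaw": 5},{"dr": [0,0,0],"slide": [0,0,40],"jaw": 5},{"dr": [0,0,0],"slide": [0,0,40],"jaw": 5}]}}

```text
clock: 13.45
position: [491.8, -257.1, 74.9]
ee_rot: [0.798, -0.603, 0.0, -0.0]
contact_force: [1.2, -0.1, -3.3]
gripper_width: 13.0
grasp_force: 59.5
```

Emit:
{"op": "step_arm", "data": {"motion": [{"dr": [0,0,0],"slide": [0,0,1],"jaw": 5},{"dr": [0,0,0],"slide": [0,0,1.5],"jaw": 5},{"dr": [0,0,0],"slide": [0,0,1.5],"jaw": 20},{"dr": [0,0,0],"slide": [0,0,1.5],"jaw": 45},{"dr": [0,0,0],"slide": [0,0,1.5],"jaw": 70},{"dr": [0,0,0],"slide": [0,0,1.5],"jaw": 70},{"dr": [0,0,0],"slide": [0,0,1.5],"jaw": 70},{"dr": [0,0,0],"slide": [0,0,1.5],"jaw": 70}]}}

```text
clock: 14.45
position: [491.8, -257.1, 73.3]
ee_rot: [0.798, -0.603, -0.0, 0.0]
contact_force: [0.6, -0.4, -0.2]
gripper_width: 69.9
grasp_force: 0.0
```

Emit:
{"op": "step_arm", "data": {"motion": [{"dr": [0,0,0],"slide": [0,0,-15],"jaw": 70},{"dr": [0,0,0],"slide": [0,0,-45],"jaw": 70},{"dr": [0,0,0],"slide": [0,0,-85],"jaw": 70},{"dr": [0,0,0],"slide": [0,0,-125],"jaw": 60},{"dr": [0,0,0],"slide": [0,0,-155],"jaw": 40},{"dr": [0,0,0],"slide": [0,0,-175],"jaw": 20},{"dr": [0,0,0],"slide": [0,0,-180],"jaw": 0},{"dr": [0,0,0],"slide": [0,0,-180],"jaw": 0}]}}

```text
clock: 15.45
position: [491.5, -256.9, 253.4]
ee_rot: [0.798, -0.603, 0.0, -0.0]
contact_force: [-0.0, -0.2, -0.3]
gripper_width: -0.1
grasp_force: 0.0
```

```bash
python3 go.py 477 63 250 168.8
python3 - <<'E'
from h import *
import cv2
b=optics.get_image("scene");cv2.imwrite("pics/down.png",cv2.resize(b[140:310,160:410],None,fx=2.4,fy=2.4))
E
```

```text
15.45 [-0.19  0.25 -0.13 -0.   -1.19  0.47] [-0.03 -0.21 -0.28] -0.09879614032218743
slide [-311.76  -73.17    3.49] dr [-0.    0.    3.38]
```

View pics/down.png

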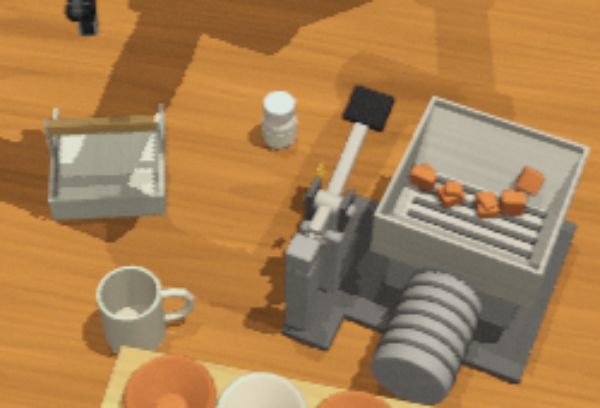

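Tray upright and empty at (105,165). Pad at (368,107). Moving over the pad.

Emit:
{"op": "step_arm", "data": {"motion": [{"dr": [0,0,0.3],"slide": [-20,-5,0],"jaw": 0},{"dr": [0,0,0.8],"slide": [-65,-15,0],"jaw": 0},{"dr": [0,0,1.4],"slide": [-120,-28,0],"jaw": 0},{"dr": [0,0,2.0],"slide": [-180,-42,0],"jaw": 0},{"dr": [0,0,2.6],"slide": [-235,-55,0],"jaw": 0},{"dr": [0,0,3.1],"slide": [-280,-65,0],"jaw": 0},{"dr": [0,0,3.4],"slide": [-307,-72,0],"jaw": 0},{"dr": [0,0,3.4],"slide": [-312,-73,0],"jaw": 0}]}}

```text
clock: 16.5
position: [476.4, 64.3, 252.2]
ee_rot: [-0.635, 0.773, 0.0, -0.001]
contact_force: [0.7, 1.3, 0.1]
gripper_width: 0.2
grasp_force: 0.0
```

```bash
python3 go.py 477 63 205 168.8
python3 - <<'E'
from h import *
import cv2
s=arm.read_state();w=optics.get_image("wrist");cv2.imwrite("pics/w2.png",w)
E
```

```text
16.5 [ 0.47  0.12 -0.3  -0.   -1.15 -0.67] [0.67 1.27 0.07] 0.2122060929460799
slide [ 1.1  -0.93 47.24] dr [ 0.01 -0.01 -0.  ]
```

View pics/w2.png

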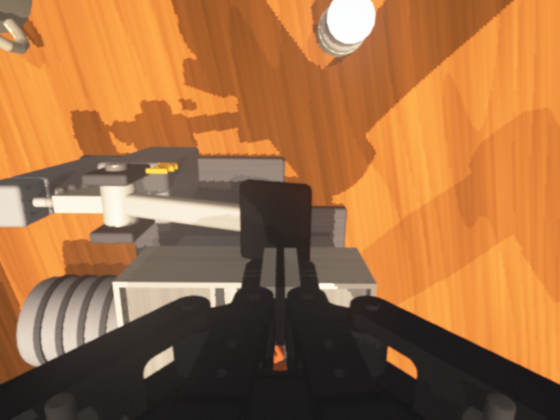

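The pad shows at about (240..311, 181..257), centre (275,219).

Run:
```python
from h import *
s=arm.read_state()
for p in [(275,219),(241,181),(311,184),(241,255),(310,257)]: print(p,wrist(s,*p,195))
```

```text
(275, 219) [477.84083011  60.72167249 195.        ]
(241, 181) [492.33477244  34.76756563 195.        ]
(311, 184) [453.58716592  44.21313232 195.        ]
(241, 255) [502.39673437  79.00747498 195.        ]
(310, 257) [461.87363874  88.37177369 195.        ]
```

Emit:
{"op": "step_arm", "data": {"motion": [{"dr": [0,0,0],"slide": [3,-1,20],"jaw": 0},{"dr": [0,0,0],"slide": [3,-1,45],"jaw": 0},{"dr": [0,0,0],"slide": [3,-1,60],"jaw": 0},{"dr": [0,0,0],"slide": [3,-1,72],"jaw": 0},{"dr": [0,0,0],"slide": [3,-1,84],"jaw": 0},{"dr": [0,0,0],"slide": [3,-1,96],"jaw": 0},{"dr": [0,0,0],"slide": [3,-1,108],"jaw": 0},{"dr": [0,0,0],"slide": [3,-1,120],"jaw": 0}]}}

```text
clock: 17.55
position: [477.0, 58.8, 133.4]
ee_rot: [-0.633, 0.774, -0.0, -0.001]
contact_force: [-3.8, -0.8, 10.8]
gripper_width: -0.2
grasp_force: 5.2
```

Emit:
{"op": "step_arm", "data": {"motion": [{"dr": [0,0,0],"slide": [0,0,3],"jaw": 0},{"dr": [0,0,0],"slide": [0,0,6],"jaw": 0},{"dr": [0,0,0],"slide": [0,0,9],"jaw": 0},{"dr": [0,0,0],"slide": [0,0,12],"jaw": 0},{"dr": [0,0,0],"slide": [0,0,15],"jaw": 0},{"dr": [0,0,0],"slide": [0,0,18],"jaw": 0},{"dr": [0,0,0],"slide": [0,0,20],"jaw": 0},{"dr": [0,0,0],"slide": [0,0,20],"jaw": 0}]}}

```text
clock: 18.55
position: [479.0, 59.4, 114.0]
ee_rot: [-0.634, 0.774, -0.001, 0.001]
contact_force: [1.3, -1.3, 6.0]
gripper_width: -0.0
grasp_force: 2.3
```

Emit:
{"op": "step_arm", "data": {"motion": [{"dr": [0,0,0],"slide": [0,0,1],"jaw": 0},{"dr": [0,0,0],"slide": [0,0,2],"jaw": 0},{"dr": [0,0,0],"slide": [0,0,3],"jaw": 0},{"dr": [0,0,0],"slide": [0,0,4],"jaw": 0},{"dr": [0,0,0],"slide": [0,0,4],"jaw": 0},{"dr": [0,0,0],"slide": [0,0,4],"jaw": 0},{"dr": [0,0,0],"slide": [0,0,4],"jaw": 0},{"dr": [0,0,0],"slide": [0,0,4],"jaw": 0}]}}

```text
clock: 19.55
position: [479.6, 59.5, 110.6]
ee_rot: [-0.634, 0.774, -0.001, 0.002]
contact_force: [1.9, -1.4, 7.1]
gripper_width: -0.1
grasp_force: 2.9
```

Run:
```python
from h import *
import cv2
print(arm.read_state()["contact_force"])
b=optics.get_image("scene");w=optics.get_image("wrist")
c=np.hstack([cv2.resize(b[130:280,245:345],(400,600),interpolation=cv2.INTER_CUBIC),cv2.resize(w[100:400,100:300],(400,600))])
cv2.imwrite("pics/lev.png",c)
for i in range(4):
    optics.get_image("scene");s=arm.read_state();print(s["contact_force"],s["position"])
```

```text
[ 1.94422087 -1.36045331  7.13449437]
[ 1.95320217 -1.24815397  6.96911282] [479.56216835  59.5479596  110.55441498]
[ 1.84493139 -1.44712765  7.88993708] [479.54393183  59.54623033 110.55020809]
[ 1.57726963 -2.08816421  6.65352354] [479.55220126  59.52645862 110.5344574 ]
[ 1.30724534 -1.93527706  6.88001103] [479.54822528  59.53827723 110.54700692]
```

View pics/lev.png

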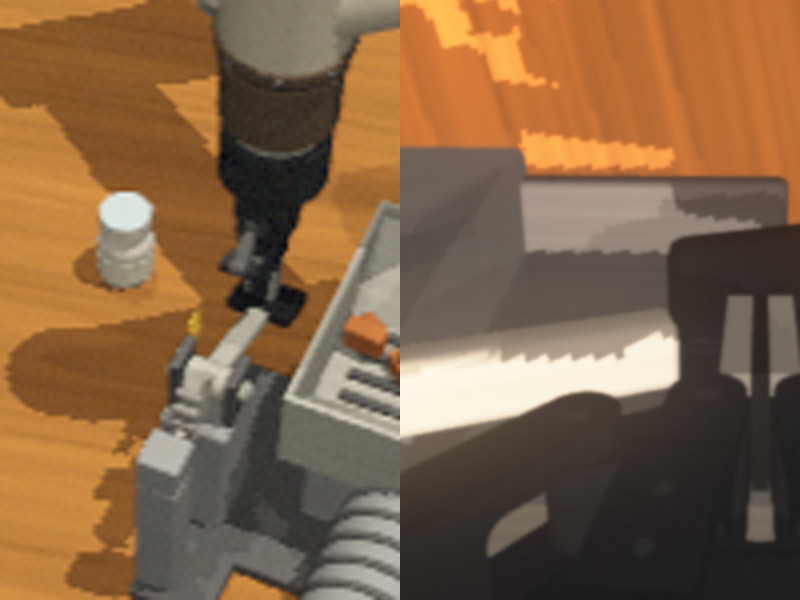

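Emit:
{"op": "step_arm", "data": {"motion": [{"dr": [0,0,0],"slide": [0,0,1],"jaw": 0},{"dr": [0,0,0],"slide": [0,0,2],"jaw": 0},{"dr": [0,0,0],"slide": [0,0,2],"jaw": 0},{"dr": [0,0,0],"slide": [0,0,2],"jaw": 0},{"dr": [0,0,0],"slide": [0,0,2],"jaw": 0},{"dr": [0,0,0],"slide": [0,0,2],"jaw": 0},{"dr": [0,0,0],"slide": [0,0,2],"jaw": 0},{"dr": [0,0,0],"slide": [0,0,2],"jaw": 0}]}}

```text
clock: 20.85
position: [480.0, 59.5, 109.2]
ee_rot: [-0.634, 0.773, -0.002, 0.002]
contact_force: [1.1, -1.5, 10.7]
gripper_width: -0.1
grasp_force: 4.5
```

Run:
```python
from h import *
s=arm.read_state();print(s["clock"],s["contact_force"],abs(s["joint_vel"]).max())
print(arm.job_done())
```

```text
20.85 [ 1.14955714 -1.52012991 10.66967383] 0.0022312625616754934
the job is handed in; nothing more can be done
None
```

I handed the job in at 20.9 s; no verdict came back. All five lumps are in the hopper, the empty tray stands upright on the table, and the fingers hold the lever down with about 11 N, which I judge from tip height and force, not a joint reading, to be at or just past the third click.

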